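# Shut the proofing screen, pin it in register and hold it down for the print

## Robot

A 7-joint arm with a two-finger parallel gripper is mounted at the origin on the work surface; the furniture and walls round the work are solid. World frame = base frame: x ahead of the robot, y to its left, z up, the work surface at z = 0. Lengths are in m, angles in rad, forces in N, time in s.
With the tool pointing down it reaches from about 0.4 to 0.85 m from the base axis. Payload 6.9 kg.
Tool frame: the origin (TCP) lies midway between the tips of the shut fingers; the grasp point (between the pads) lies 19 mm behind it; y points along the fingers, x is the direction in which the jaws open and shut, and the axes are right-handed (so a half turn about y gives the same grasp; the last joint's range is limited). The gripper opens to 85 mm and grips with 20 to 120 N. Pads are 22 mm wide; open, the fingers measure 114 mm over their backs; the gripper's body (76 mm by 85 mm) begins 54 mm behind the grasp point. The pads swing forward as they close: fully open they stand 13 mm farther back than shut.
Start: joints at [-1.2, 0.507, -0.238, 1.5, 0.126, 1.149, -0.155], TCP at [0.164, 0.603, 0.231] pointing down, gripper open.
Joint ranges: [-3.08, 3.08], [-0.24, 2.05], [-1.43, 1.35], [0, 2.5], [-1.52, 4.66], [0.17, 1.96], [-2.89, 2.89]. Speed limits (rad/s): [2.39, 2.39, 3.14, 3.14, 3.14, 3.14, 3.14].

## Interface

Orientations are given as a 3x3 rotation matrix whose columns are the frame's x, y, z axes.
In Python, from workcell import * gives the robot as it stands. The module is installed in compiled form; this text tells all that it offers.
- The arm moves only by the tool step_arm, never from a script. Its argument "motion" is a list that holds one entry, the list of rows, each a list of 7 numbers: the turn, a rotation vector about the tool's x, y, z in degrees, then the shift along the tool's x, y, z in m, then the closure, from -1 (fully open) to 1 (shut). In form: [[[ax, ay, az, tx, ty, tz, fingers], ...]]. A call has 1 to 20 rows; each row is the pose to reach, as a shift and turn from the pose measured when the call began, along the tool's axes at that moment; what a row does not reach only later rows make up. A row lasts 1/10 s, in which the tool goes at most 50 mm and 8.59 degrees, less where a joint would pass 70% of its speed; a pose out of reach is approached as far as the arm can. A call with a gripper value outside its range is refused whole. The fingers move at their own pace and stop on an object; "force" is the grip in N (left out, the last holds). Time passes only in rows, so rows that repeat a pose let the fingers close. It gives the time, the measured TCP pose, the force and the opening at its end, in the units of the state.
- observe(): the state, without advancing time (a new reading comes with each control period).
- snapshot(name): name is "scene" or "side" or "wrist"; returns the picture (384x512x3 uint8, blue, green, red); there is no depth.
- get_calibration(name): a dict with "fovy" (degrees; the focal length in pixels is half the picture's height over the tangent of half this angle, whatever the lens; pixels are square), "cx", "cy" (the principal point, pixels), "dist_coeffs" ([k1, k2, p1, p2, k3] as OpenCV has them; the pictures are not rectified), "R" (3x3) and "t" (3): a world point X has camera coordinates R X + t. Camera axes: x right, y down, z forward; pixel columns grow to the right and rows downward; lengths in m; the calibration is good to about 2 mm. A picture is of the moment at which its call begins: read the wrist's pose just before it. get_calibration takes no time and is no camera call; for the wrist camera it gives the pose at the moment of the call.
- sign_off(): hands the job in, once; it reports no verdict.
The state is a dict: "t": time; "q": joint angles; "dq": joint speeds; "effort": joint torques, N m; "tool_pos": TCP position; "tool_rot": TCP orientation; "wrist_force": force on the tool from outside, world axes, zero at the start; "torque": the same for the moment, N m; "gripper_width": opening from 0.0 (shut) to 1.0 (fully open).
Only numpy, scipy, OpenCV 4.12 (cv2) and the standard library are available. Lean on these libraries where they do the work, as an engineer would, in place of code of your own. Each camera call takes 0.05 s, during which the arm holds its last target. There are 200 camera calls.

## Task

Get the hinged proofing screen ready so that I can pull a print: without slamming it or touching the mesh, lower the screen by its front rail onto the board, then take the red-headed register pin out of its wooden block and push it down through the metal plate on the front of the screen into the hole of the board, until its collar sits on the plate. The screen rides on springs, so go on gripping the pin by its red head and pressing it down to keep the screen fully shut, and finish while still holding it like that; do not disturb the ink pot, the squeegee or the roll of tape.

Things in the scene. Friction and masses are not known exactly. Their poses are not given: they have to be found in the camera images.
- board: Fixed plywood printing board, 246 x 220 x 32 mm, with a 64 mm wide tongue at its front; a white hexagonal card lies on it. Origin: underside of the board near its middle, on the table; x points from the tongue to the hinges (away from the robot at yaw 0), y along the hinge line, z up. Its top is 32 mm above the table.
- bush (a point): Centre of the mouth of the brass-rimmed register hole in the board's tongue, level with the board's top (32 mm above the table), 148 mm in front (-x) of the board's origin. The hole is 14.5 mm wide and goes straight down through the board; axes as the board's.
- screen_hinge (a point): Middle of the screen's hinge axis at the back of the board, 38 mm above the table and 114 mm behind (+x) the board's origin, 262 mm from the register hole. The axis is the board's y axis.
- screen (a joint): Screen angle, rad: 0 = fully shut, grows as the front rail lifts (starts at 0.85 to 1.05, stop 1.25). The stiff hinge holds it above about 0.75; pushed below 0.65 it sinks by itself and rests at 0.03 to 0.05 on two spring plungers under the front rail. About 8 N down on the front plate then shuts it to 0; let go, it springs back to about 0.03.
- front_rail (a point): Middle of the upper face of the screen's front rail (pale timber, 28 mm wide across, 200 mm long along y, 24 mm high), 210 mm in front of the hinge axis. Push here to lower the screen. Axes turn with the screen: z out of the upper face, x towards the hinge. At 0 rad it is 58.5 mm above the table.
- plate_hole (a point): Centre of the 18 mm hole in the aluminium register plate (8 mm thick, 56 mm wide) on the screen's front, at the plate's upper face, 38 mm in front of the rail's front face. With the screen down it lies straight over the bush (at 0 rad the plate's upper face is 40.8 mm above the table). Axes turn with the screen.
- mesh: The printing mesh of the screen, a dark green-blue sheet 158 x 148 mm between the rails, 20 mm below their upper faces. Do not touch it with robot or pin.
- pin_block: Fixed dark hardwood block, 74 x 74 x 45 mm, with a hole 38 mm deep in the middle of its top in which the register pin stands. Origin: centre of its underside on the table.
- pin: Register pin, 82 mm long, about 0.08 kg, standing upright. Origin at the tip (lower end); z runs up along the pin. Steel shank 12 mm wide from 0 to 34 mm with a tapered nose (5 mm wide at the tip, full width at 10 mm), steel collar 26 mm wide from 34 to 40 mm, red head 18 mm wide from 40 to 82 mm (grip it here).
- pin_tip (a point): Tip of the pin, the same point as the origin of the pin. When the collar sits on the plate and the screen is shut, the tip is 25 mm below the bush's mouth.
- ink_pot: Loose small ink pot with blue screw lid, 58 mm wide and 64 mm high; origin at the centre of its underside. Leave it alone.
- squeegee: Loose squeegee with timber grip, 85 x 150 x 25 mm; origin at the centre of its underside. Leave it alone.
- tape_roll: Loose roll of pale tape lying flat, 92 mm wide and 24 mm high; origin at the centre of its underside. Leave it alone.
Things that resemble listed ones, but are neither listed nor needed, are in the scene too. Of the things shaped like the pin, the red one is meant.

How it is judged:
On the way, in this order (a step that is already met when the one before it is completed fails the run):
1. the screen is lowered onto its springs (value of joint screen below 0.08 rad), for 0.2 s.
2. the pin is through the plate and has entered the hole of the board (horizontal distance between pin_tip and bush below 0.005 m and z of pin_tip in the frame of bush below -0.006 m and value of joint screen below 0.08 rad), for 0.05 s.
At the end, for the whole second after the job is handed in: Screen shut (joint < 0.012 rad); pin upright (within 0.1 rad) in the board's hole, tip within 4 mm of its axis and 22 mm or more below its mouth; collar presses on the plate and fingers hold the pin (each over 2 N), all at rest through the last second (value of joint screen below 0.012 rad and horizontal distance between pin_tip and bush below 0.004 m and z of pin_tip in the frame of bush below -0.022 m and angle between the z axis of pin and the z axis of board, either way round below 0.1 rad and contact force between pin and screen above 2 N and contact force between the fingers and pin above 2 N and linear speed of pin below 0.02 m/s); the arm keeps its last pose, push and grip.
It fails at once if the screen is slammed (falls faster than 2.5 rad/s) (velocity of joint screen below -2.5 rad/s).
It fails at once if the mesh is touched (contact force between any of the arm, the fingers, pin and mesh above 1 N).
It fails at once if the ink pot, squeegee or tape roll is disturbed (moved over 30 mm) (distance of any of ink_pot, squeegee, tape_roll from where it was at the start of the episode above 0.03 m).
It also fails if it takes over 54 s, if anything falls off the work surface, if the arm or the gripper's body presses on something with over 40 N, if the wrist force passes 120 N, or if a joint passes its speed limit or range.

## Working session

There is one attempt and no reset: what is moved stays moved. The work goes in short steps, Python scripts to look and compute and a tool call to move; the robot and the scene stay as the last step left them, time stands still between calls to the robot, and variables do not carry over. Pictures are saved under pics/ and viewed, about 8 in all and at most 12, crops included, and the job is handed in when it is done.

Besides the shell and the picture viewer there is one more tool, called after ">>>" as name([rows], argument=value, ...), one row to a line, values as JSON. step_arm: Moves the arm, as the interface text tells. Its arguments: {"type":"object","properties":{"motion":{"type":"array"},"force":{"type":"number"}},"required":["motion"]}

```bash
mkdir -p pics
python3 - <<'E'
from workcell import *
import cv2
s=observe(); print(s['t'],s['tool_pos'],s['tool_rot'],s['gripper_width'])
for n in("scene","side"):
    cv2.imwrite(f"pics/{n}0.png",snapshot(n)); c=get_calibration(n); print(n,c)
E
```

```text
0.0 [0.16410742 0.60252583 0.23042461] [[ 2.62725927e-01 -4.63160031e-04 -9.64870392e-01]
 [ 9.64868765e-01 -1.77210057e-03  2.62726335e-01]
 [-1.83153171e-03 -9.99998323e-01 -1.86881190e-05]] 0.9991631117102925
scene {'fovy': 45.73256782718574, 'cx': 259.6631284204796, 'cy': 189.67839363553603, 'dist_coeffs': array([-0.13694725,  0.        ,  0.        ,  0.        ,  0.        ]), 'R': array([[ 0.82338652, -0.5674321 , -0.00744685],
       [-0.39752127, -0.56736885, -0.7211584 ],
       [ 0.40498331,  0.59675238, -0.69273019]]), 't': array([-0.43953225,  0.25422783,  0.97287192])}
side {'fovy': 45.22620175875063, 'cx': 246.029306229659, 'cy': 192.3883041644252, 'dist_coeffs': array([-0.15566791,  0.        ,  0.        ,  0.        ,  0.        ]), 'R': array([[-0.99954291, -0.01540939, -0.02601012],
       [ 0.0182507 ,  0.37832751, -0.92549188],
       [ 0.02410161, -0.92554354, -0.37787334]]), 't': array([0.54054342, 0.06416563, 1.22478632])}
```

View pics/scene0.png

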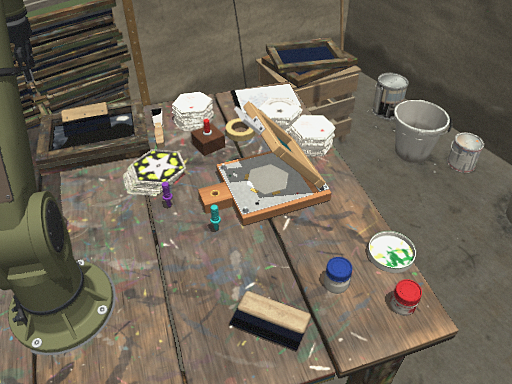

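View pics/side0.png

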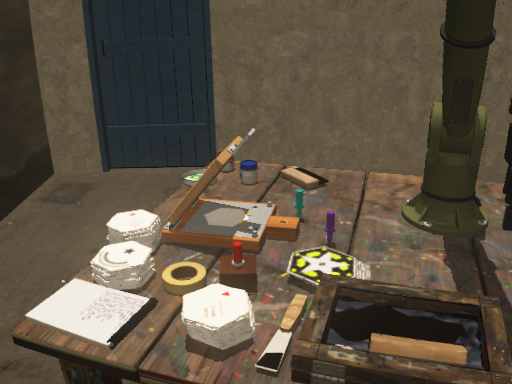

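The scene view shows the red pin in its dark block at about (207,127), the tongue hole near (214,193), and the raised screen with its plate near (250,120). Purple (167,195) and teal (214,217) decoy pins stand beside the tongue. The side view shows the red pin at (238,253) and the plate at (245,138). Next I'll zoom in on both.

Run:
```python
import cv2
a=cv2.imread("pics/scene0.png")[90:230,150:340]; cv2.imwrite("pics/c1.png",cv2.resize(a,None,fx=4,fy=4,interpolation=cv2.INTER_CUBIC))
a=cv2.imread("pics/side0.png")[120:300,150:350]; cv2.imwrite("pics/c2.png",cv2.resize(a,None,fx=3.3,fy=3.3,interpolation=cv2.INTER_CUBIC))
for n in("scene","side"):
    h=cv2.cvtColor(cv2.imread(f"pics/{n}0.png"),cv2.COLOR_BGR2HSV)
    m=cv2.inRange(h,(0,150,90),(6,255,255))|cv2.inRange(h,(174,150,90),(180,255,255))
    N,l,s,c=cv2.connectedComponentsWithStats(m)
    for i in range(1,N):
        if s[i,4]>15: print(n,s[i],c[i])
```

```text
scene [204 119   6  14  71] [206.46478873 125.5915493 ]
scene [394 279  28  27 545] [408.13944954 292.04770642]
side [233 241   9  22 169] [237.14201183 251.50887574]
side [234 372   7   6  16] [236.875 374.375]
```

View pics/c1.png

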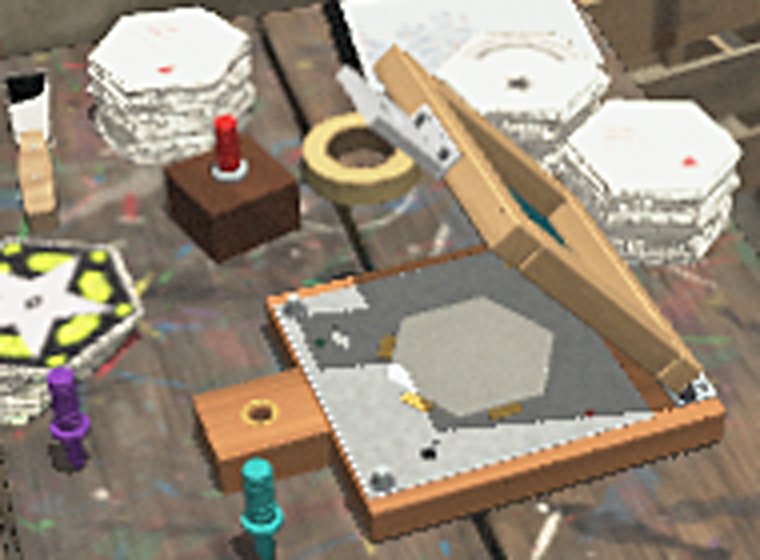

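View pics/c2.png

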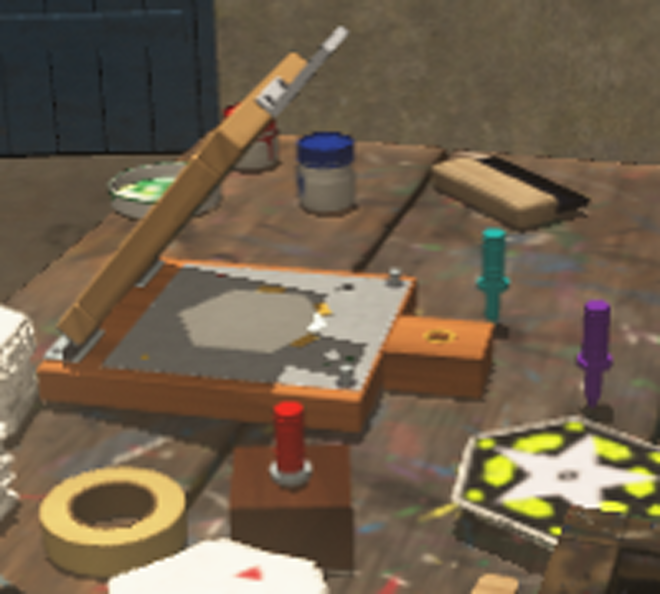

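The crops show the bush at crop 1 (260,411) and crop 2 (437,336). The pin's head top is at (226,121) and (289,407). The rail's top edge and front plate are visible in both. Next I'll cast rays from these points.

```bash
cat > h.py <<'E'
import numpy as np, cv2
from workcell import *
def ray(c,p):
    f=192/np.tan(np.radians(c['fovy']/2)); K=np.array([[f,0,c['cx']],[0,f,c['cy']],[0,0,1]])
    u=cv2.undistortPoints(np.array([[p]],float),K,np.array(c['dist_coeffs']))[0,0]
    R=np.array(c['R']); return -R.T@c['t'], R.T@np.r_[u,1]
def plane(c,p,z):
    o,d=ray(c,p); return o+d*(z-o[2])/d[2]
def tri(c1,p1,c2,p2):
    o1,d1=ray(c1,p1);o2,d2=ray(c2,p2)
    s=np.linalg.lstsq(np.c_[d1,-d2],o2-o1,rcond=None)[0]
    a,b=o1+s[0]*d1,o2+s[1]*d2; return (a+b)/2,np.linalg.norm(a-b)
def proj(c,X):
    f=192/np.tan(np.radians(c['fovy']/2)); K=np.array([[f,0,c['cx']],[0,f,c['cy']],[0,0,1]])
    return cv2.projectPoints(np.array(X,float).reshape(-1,3),cv2.Rodrigues(np.array(c['R']))[0],np.array(c['t']),K,np.array(c['dist_coeffs']))[0][:,0]
E
python3 - <<'E'
from h import *
np.set_printoptions(precision=4,suppress=True)
A,B=get_calibration("scene"),get_calibration("side")
a=lambda x,y:(150+(x+.5)/4-.5,90+(y+.5)/4-.5)
b=lambda x,y:(150+(x+.5)/3.3-.5,120+(y+.5)/3.3-.5)
for n,p,q,z in [("bush",(260,411),(437,336),.032),("pintop",(226,121),(289,407),.093),
  ("bFL",(270,302),(365,428 -25),.032),("bFR",(375,512),(413,280),.032),("bBR",(722,405),None,.032),
  ("tongL",(193,398),(487,368),.032),("tongR",(222,460),(495,322),.032),("railFR_or_near",(530,270),(225,135),.2),("railtopL",(393,47),(300,57),.2),("platetip",(345,70),(340,32),.2),
  ("purple",(64,375),(597,305),.08),("teal",(257,463),(494,232),.08)]:
    print(n,plane(A,a(*p),z),plane(B,b(*q),z) if q else '',tri(A,a(*p),B,b(*q)) if q else '')
E
```

```text
bush [0.448  0.0812 0.032 ] [0.4486 0.0792 0.032 ] (array([0.4482, 0.0807, 0.0326]), np.float64(0.0009367071144560683))
pintop [0.5524 0.2988 0.093 ] [0.5514 0.3002 0.093 ] (array([0.552 , 0.2991, 0.0926]), np.float64(0.0011184727450715794))
bFL [0.5087 0.1708 0.032 ] [0.5045 0.1836 0.032 ] (array([0.5073, 0.1743, 0.0282]), np.float64(0.0062277209070906074))
bFR [ 0.4607 -0.0362  0.032 ] [ 0.4623 -0.0268  0.032 ] (array([ 0.4621, -0.0338,  0.029 ]), np.float64(7.070003163481316e-05))
bBR [ 0.6972 -0.0866  0.032 ]  
tongL [0.4181 0.117  0.032 ] [0.4154 0.1337 0.032 ] (array([0.4172, 0.122 , 0.0269]), np.float64(0.00593456611460809))
tongR [0.4056 0.0566 0.032 ] [0.4025 0.0564 0.032 ] (array([0.4039, 0.0563, 0.0324]), np.float64(0.002898945686290353))
railFR_or_near [ 0.5523 -0.0645  0.2   ] [0.6001 0.0939 0.2   ] (array([ 0.5998, -0.018 ,  0.1563]), np.float64(0.024576254480003272))
railtopL [0.6153 0.17   0.2   ] [ 0.5523 -0.11    0.2   ] (array([0.5534, 0.0867, 0.2594]), np.float64(0.019152690021683842))
platetip [0.5752 0.1653 0.2   ] [ 0.5191 -0.1905  0.2   ] (array([0.519 , 0.0742, 0.2692]), np.float64(0.0042317879508720875))
purple [0.341  0.1353 0.08  ] [0.3374 0.1324 0.08  ] (array([0.3392, 0.1343, 0.0812]), np.float64(0.002905602273331745))
teal [ 0.4019 -0.0009  0.08  ] [ 0.3981 -0.0101  0.08  ] (array([ 0.3997, -0.0035,  0.0829]), np.float64(0.0017728926667495205))
```

The two views agree on the bush at about (0.448, 0.080) and the pin at about (0.552, 0.299). Board yaw is about −12.3° and the screen angle about 0.87–0.9. The tool's jaw axis is already within 3° of the board's y axis. Next I'll compute the rail waypoints in the tool axes.

```bash
cat >> h.py <<'E'
np.set_printoptions(precision=4,suppress=True)
bush=np.array([.4482,.0803,.032]); yaw=np.radians(-12.3)
bx=np.array([np.cos(yaw),np.sin(yaw),0]); by=np.array([-np.sin(yaw),np.cos(yaw),0]); ez=np.array([0,0,1.])
hinge=bush+.262*bx+.006*ez
def railtcp(th,r=.216,off=.010):
    u=-np.cos(th)*bx+np.sin(th)*ez; n=np.sin(th)*bx+np.cos(th)*ez
    return hinge+r*u+.0205*n+off*bx
def sh(s,P): return s['tool_rot'].T@(np.array(P)-s['tool_pos'])
E
python3 - <<'E'
from h import *
s=observe()
P=railtcp(1.1)
for n,X in [("up",[.20,.58,.36]),("above",[P[0],P[1],.36]),("1.1",P),("pin",[.552,.2994,.056])]: print(n,X,sh(s,X))
for t in np.arange(1.1,.0,-.1): print(round(t,2),railtcp(t),s['tool_rot'].T@(railtcp(t)-P))
E
```

```text
up [0.2, 0.58, 0.36] [-0.0126 -0.1294 -0.0405]
above [np.float64(0.636079013558671), np.float64(0.039335750349210406), 0.36] [-0.4197 -0.1288 -0.6033]
1.1 [0.6361 0.0393 0.2398] [-0.4195 -0.0086 -0.6033]
pin [0.552, 0.2994, 0.056] [-0.1904  0.1748 -0.4539]
1.1 [0.6361 0.0393 0.2398] [0. 0. 0.]
1.0 [0.6168 0.0435 0.2308] [-0.001   0.009   0.0197]
0.9 [0.5985 0.0475 0.2199] [-0.0019  0.0199  0.0385]
0.8 [0.5813 0.0513 0.2072] [-0.0028  0.0326  0.056 ]
0.7 [0.5654 0.0547 0.1928] [-0.0036  0.047   0.0722]
0.6 [0.5511 0.0579 0.1769] [-0.0043  0.0629  0.0869]
0.5 [0.5384 0.0606 0.1595] [-0.005   0.0803  0.0999]
0.4 [0.5274 0.063  0.141 ] [-0.0055  0.0988  0.1111]
0.3 [0.5183 0.065  0.1214] [-0.006   0.1184  0.1204]
0.2 [0.5111 0.0666 0.101 ] [-0.0063  0.1388  0.1277]
0.1 [0.506  0.0677 0.08  ] [-0.0066  0.1598  0.133 ]
```

>>> step_arm([
  [[0,0,0,0,-0.045,0,1],[0,0,0,0,-0.09,0,1],[0,0,0,0,-0.13,-0.02,1],[0,0,0,-0.02,-0.14,-0.06,1],[0,-1,0,-0.05,-0.14,-0.1,1],[0,-2,0,-0.08,-0.14,-0.14,1],[0,-2.6,0,-0.11,-0.14,-0.18,1],[0,-2.6,0,-0.14,-0.14,-0.22,1],[0,-2.6,0,-0.17,-0.14,-0.26,1],[0,-2.6,0,-0.2,-0.14,-0.3,1],[0,-2.6,0,-0.23,-0.14,-0.34,1],[0,-2.6,0,-0.26,-0.14,-0.38,1],[0,-2.6,0,-0.29,-0.14,-0.42,1],[0,-2.6,0,-0.32,-0.14,-0.46,1],[0,-2.6,0,-0.35,-0.14,-0.5,1],[0,-2.6,0,-0.38,-0.14,-0.54,1],[0,-2.6,0,-0.4,-0.14,-0.58,1],[0,-2.6,0,-0.42,-0.14,-0.603,1],[0,-2.6,0,-0.42,-0.14,-0.603,1],[0,-2.6,0,-0.42,-0.14,-0.603,1]],
])

```text
t: 2.1
tool_pos: [0.6356, 0.0387, 0.3703]
tool_rot: [[0.22, -0.002, -0.976], [0.976, -0.001, 0.22], [-0.002, -1.0, 0.002]]
wrist_force: [0.1, 0.2, -0.0]
gripper_width: -0.001
```

Run:
```python
from h import *
s=observe(); print(s['t'],s['tool_pos'],s['tool_rot'],s['wrist_force'],s['q'])
c=get_calibration("side"); im=snapshot("side"); cv2.imwrite("pics/s1.png",cv2.resize(im[60:300,100:360],None,fx=2.5,fy=2.5))
for t in (1.1,.95,.8,.7,.6,.5): print(t,sh(s,railtcp(t)))
```

```text
2.1 [0.6356 0.0387 0.3703] [[ 0.22   -0.0022 -0.9755]
 [ 0.9755 -0.0013  0.22  ]
 [-0.0018 -1.      0.0018]] [ 0.1372  0.2203 -0.0237] [-0.1031  0.46    0.0058  1.1958 -0.0015  1.4881  1.2512]
1.1 [ 0.0009  0.1305 -0.0005]
0.95 [0.0008 0.1447 0.0287]
0.8 [0.0006 0.1631 0.0555]
0.7 [0.0005 0.1776 0.0717]
0.6 [0.0004 0.1935 0.0864]
0.5 [0.0004 0.2109 0.0994]
```

View pics/s1.png

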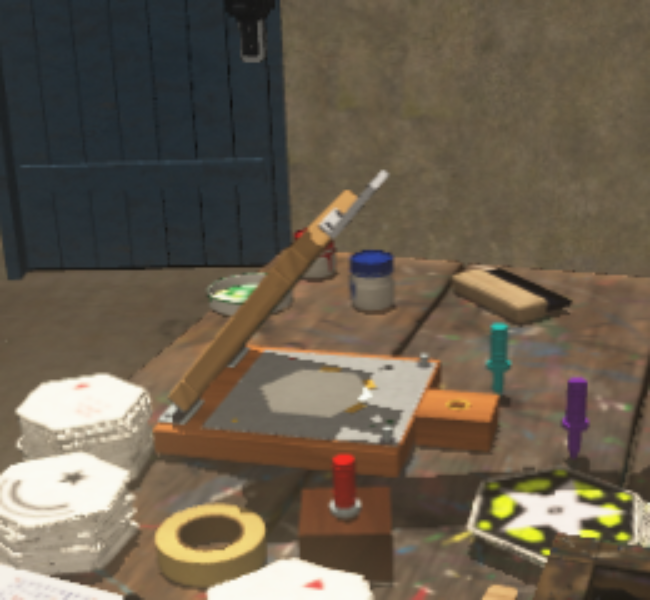

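The gripper is shut and sits above the rail, with the fingers at about (250,45) and the screen still raised. I'll descend to the rail along the arc.

>>> step_arm([
  [[0,0,0,0.001,0.04,0,1],[0,0,0,0.001,0.08,0,1],[0,0,0,0.001,0.11,0,1],[0,0,0,0.001,0.13,0.0,1],[0,0,0,0.001,0.134,0.01,1],[0,0,0,0.001,0.139,0.019,1],[0,0,0,0.001,0.144,0.029,1],[0,0,0,0.001,0.15,0.038,1],[0,0,0,0.001,0.156,0.047,1]],
])

```text
t: 3.05
tool_pos: [0.5885, 0.0531, 0.2152]
tool_rot: [[0.215, -0.001, -0.977], [0.977, 0.0, 0.215], [-0.0, -1.0, 0.001]]
wrist_force: [0.6, -0.8, 0.1]
gripper_width: 0.003
```

>>> step_arm([
  [[0,0,0,0,0.004,0.004,1],[0,0,0,0,0.008,0.008,1],[0,0,0,0,0.0115,0.012,1],[0,0,0,0,0.015,0.016,1],[0,0,0,0,0.019,0.02,1],[0,0,0,0,0.0225,0.024,1],[0,0,0,0,0.026,0.028,1],[0,0,0,0,0.03,0.0315,1]],
])

```text
t: 3.85
tool_pos: [0.5574, 0.0599, 0.1849]
tool_rot: [[0.216, -0.001, -0.976], [0.976, 0.0, 0.216], [-0.0, -1.0, 0.001]]
wrist_force: [-0.6, 1.8, 0.5]
gripper_width: 0.004
```

Run:
```python
from h import *
im=snapshot("side"); cv2.imwrite("pics/s2.png",cv2.resize(im[60:260,130:330],None,fx=3,fy=3))
```

```text
(no output)
```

View pics/s2.png

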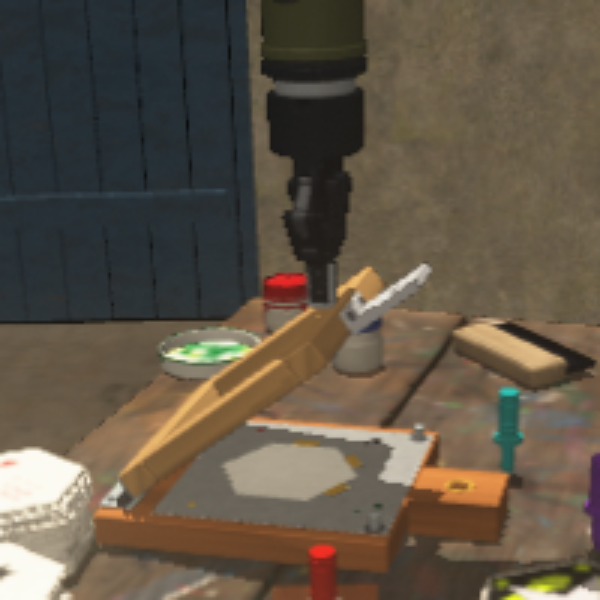

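The fingertips, at about (322,300), are on the front rail and the screen has swung down to roughly 0.65. I'll carry on along the arc.

>>> step_arm([
  [[0,0,0,0,0.004,0.0035,1],[0,0,0,0,0.008,0.007,1],[0,0,0,0,0.012,0.0105,1],[0,0,0,0,0.016,0.014,1],[0,0,0,0,0.021,0.017,1],[0,0,0,0,0.025,0.02,1],[0,0,0,0,0.03,0.023,1],[0,0,0,0,0.034,0.026,1],[0,0,0,0,0.034,0.026,1],[0,0,0,0,0.034,0.026,1],[0,0,0,0,0.034,0.026,1],[0,0,0,0,0.034,0.026,1],[0,0,0,0,0.034,0.026,1],[0,0,0,0,0.034,0.026,1],[0,0,0,0,0.034,0.026,1]],
])

```text
t: 5.4
tool_pos: [0.531, 0.0656, 0.1503]
tool_rot: [[0.215, -0.002, -0.977], [0.977, 0.0, 0.215], [-0.0, -1.0, 0.002]]
wrist_force: [-0.9, -0.4, -0.2]
gripper_width: 0.003
```

Run:
```python
from h import *
s=observe();print(s['tool_pos'],s['wrist_force'])
im=snapshot("side"); cv2.imwrite("pics/s3.png",cv2.resize(im[110:260,130:330],None,fx=3,fy=3))
```

```text
[0.531  0.0656 0.1503] [-0.8775 -0.4408 -0.1718]
```

View pics/s3.png

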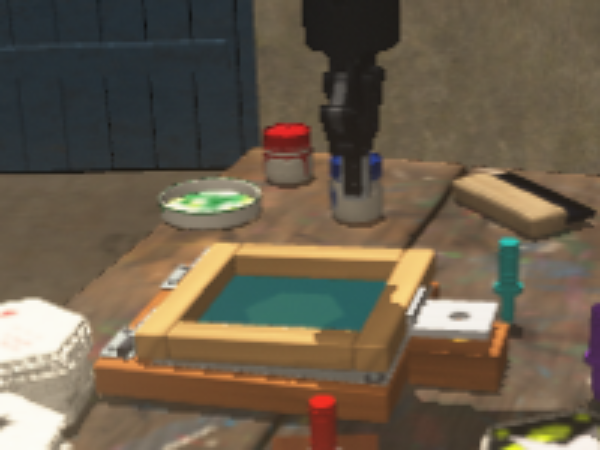

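The screen is now resting on its springs and the plate hole is at crop (462,316). Next I'll plan the pin approach. I'll also locate the plate hole in both views to refine the bush estimate.

Run:
```python
from h import *
s=observe();A,B=get_calibration("scene"),get_calibration("side")
print("plate hole side",plane(B,(130+316*0+462.5/3-.5,110+316.5/3-.5),.051))
im=snapshot("scene")
X=proj(A,[bush[0],bush[1],.051])[0]; print("pred",X)
g=cv2.cvtColor(im,cv2.COLOR_BGR2GRAY); x,y=X.astype(int); w=g[y-7:y+8,x-9:x+10]; print(w)
print("pin up",sh(s,[.552,.2994,.20]),"down",sh(s,[.552,.2994,.056]))
```

```text
plate hole side [0.4449 0.0818 0.051 ]
pred [214.3002 187.2317]
[[ 75  69  67  60  62  59  50  93 154 225 255 255 255 255 254 251 249 249
  255]
 [ 51  50  40 150 169 225 255 255 255 254 253 249 248 246 244 244 244 245
  250]
 [166 255 255 255 255 253 252 250 247 245 244 244 243 243 244 244 244 244
  246]
 [255 254 251 248 246 245 244 243 244 244 244 244 244 244 244 244 244 244
  244]
 [246 244 244 244 243 244 244 245 246 247 247 246 246 244 243 244 244 243
  243]
 [244 244 244 244 244 245 247 249 253 248 252 253 251 246 244 243 243 244
  244]
 [244 244 244 244 245 247 252 232 184 142 143 169 221 249 246 244 244 244
  245]
 [244 244 243 243 245 249 199 144 135 120 122 105 152 247 247 245 244 245
  244]
 [245 243 243 243 245 248 154 103 101  92  91  85  84 246 248 245 244 244
  244]
 [246 244 244 244 245 252 203  89  63  65  70  64 157 251 247 244 244 244
  244]
 [251 245 244 245 245 249 253 237 238 249 215 253 254 249 245 244 243 243
  244]
 [251 247 244 244 244 245 247 248 249 252 249 250 247 245 244 244 244 244
  244]
 [255 249 244 243 244 244 244 245 245 245 245 245 244 245 245 245 246 247
  249]
 [231 250 246 244 244 244 244 244 244 245 245 245 246 247 249 252 255 255
  241]
 [183 254 248 244 244 244 244 245 246 248 249 253 255 255 242 236 190 176
  133]]
pin up [ 0.2328 -0.0497  0.0299] down [0.2328 0.0943 0.0296]
```

>>> step_arm([
  [[0,0,0,0,-0.04,0,1],[0,0,0,0.01,-0.06,0.005,0],[0,0,0,0.05,-0.06,0.01,-0.3],[0,0,0,0.09,-0.06,0.015,-0.5],[0,0,0,0.13,-0.06,0.02,-0.5],[0,0,0,0.17,-0.06,0.025,-0.5],[0,0,0,0.21,-0.05,0.03,-0.5],[0,0,0,0.2325,-0.04,0.03,-0.5],[0,0,0,0.2325,-0.03,0.03,-0.5],[0,0,0,0.2325,-0.03,0.03,-0.5],[0,0,0,0.2325,-0.03,0.03,-0.5]],
])

```text
t: 6.6
tool_pos: [0.5521, 0.2974, 0.1802]
tool_rot: [[0.217, -0.003, -0.976], [0.976, -0.001, 0.217], [-0.002, -1.0, 0.002]]
wrist_force: [-0.2, -0.2, 0.3]
gripper_width: 0.75
```

Run:
```python
from h import *
s=observe();print(s['tool_pos'],s['gripper_width'])
C=get_calibration("wrist");im=snapshot("wrist")
cv2.imwrite("pics/w1.png",im)
h=cv2.cvtColor(im,cv2.COLOR_BGR2HSV)
m=cv2.inRange(h,(0,150,70),(6,255,255))|cv2.inRange(h,(174,150,70),(180,255,255))
N,l,st,c=cv2.connectedComponentsWithStats(m)
for i in range(1,N):
    if st[i,4]>40: print(st[i],c[i],plane(C,c[i],.093))
print("proj top/coll",proj(C,[[.552,.2994,.093],[.552,.2994,.051]]))
```

```text
[0.5521 0.2974 0.1802] 0.7503362244605961
[311  99  11   6  46] [315.6522 101.8913] [0.4913 0.3522 0.093 ]
[249 176  24  35 641] [259.9501 193.5647] [0.5486 0.3001 0.093 ]
proj top/coll [[260.072  197.9453]
 [259.5287 182.4244]]
```

View pics/w1.png

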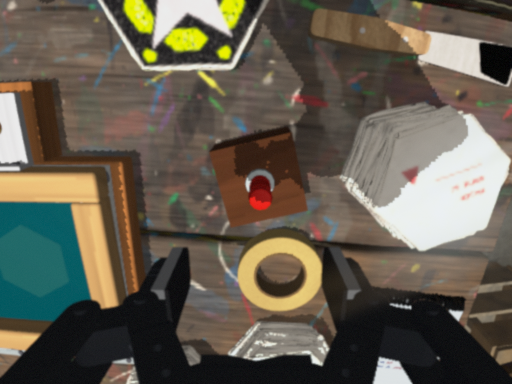

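The wrist view shows the red head with its top disc centred at about (260,199), against a prediction of (260,198). The pin position is good to 1 mm, and the tape at (280,272) is clear at the grasp height. I'll descend and grip.

>>> step_arm([
  [[0,0,0,0.002,0.03,0,-0.5],[0,0,0,0.002,0.06,0,-0.5],[0,0,0,0.002,0.09,0,-0.5],[0,0,0,0.002,0.115,0,-0.5],[0,0,0,0.002,0.123,0,-0.5],[0,0,0,0.002,0.123,0,-0.2],[0,0,0,0.002,0.123,0,0.2],[0,0,0,0.002,0.123,0,0.5],[0,0,0,0.002,0.123,0,1],[0,0,0,0.002,0.123,0,1],[0,0,0,0.002,0.123,0,1],[0,0,0,0.002,0.123,0,1],[0,0,0,0.002,0.123,0,1]],
], force=80)

```text
t: 7.95
tool_pos: [0.5535, 0.2997, 0.0595]
tool_rot: [[0.217, 0.001, -0.976], [0.976, 0.001, 0.217], [0.001, -1.0, -0.001]]
wrist_force: [-0.4, -1.8, 8.1]
gripper_width: 0.187
```

>>> step_arm([
  [[0,0,0,0,-0.005,0,1],[0,0,0,0,-0.02,0,1],[0,0,0,0,-0.04,0,1],[0,0,0,0,-0.065,0,1],[0,0,0,0,-0.09,0,1],[0,0,0,0,-0.1,0,1],[0,0,0,0,-0.1,0,1]],
])

```text
t: 8.65
tool_pos: [0.5542, 0.3001, 0.1613]
tool_rot: [[0.217, 0.004, -0.976], [0.976, 0.002, 0.217], [0.003, -1.0, -0.003]]
wrist_force: [0.1, -0.5, -1.1]
gripper_width: 0.186
```

Run:
```python
from h import *
s=observe();print(s['tool_pos'],s['gripper_width'],s['wrist_force'])
A,B=get_calibration("scene"),get_calibration("side")
i,j=snapshot("scene"),snapshot("side")
P=s['tool_pos']; 
tiles=[]
for c,im in((A,i),(B,j)):
    x,y=proj(c,P-[0,0,.02])[0].astype(int); print(x,y); x=max(x,30)
    tiles.append(cv2.resize(im[y-40:y+30,x-30:x+30],(360,420),interpolation=cv2.INTER_CUBIC)); print("origin",x-30,y-40)
    print("pred tip/collar",proj(c,[P-[0,0,.0485],P-[0,0,.0145]]))
cv2.imwrite("pics/g1.png",np.hstack(tiles))
T=[bush[0],bush[1],.056+.0485+.03]; print("to above",sh(s,T),"down each",)
```

```text
[0.5542 0.3001 0.1613] 0.18638306591620904 [ 0.1001 -0.493  -1.0941]
205 105
origin 175 65
pred tip/collar [[205.8587 113.7964]
 [204.8394 103.7891]]
235 221
origin 205 181
pred tip/collar [[235.5182 234.2403]
 [234.9106 218.8487]]
to above [-0.2376  0.0259  0.0558] down each
```

View pics/g1.png

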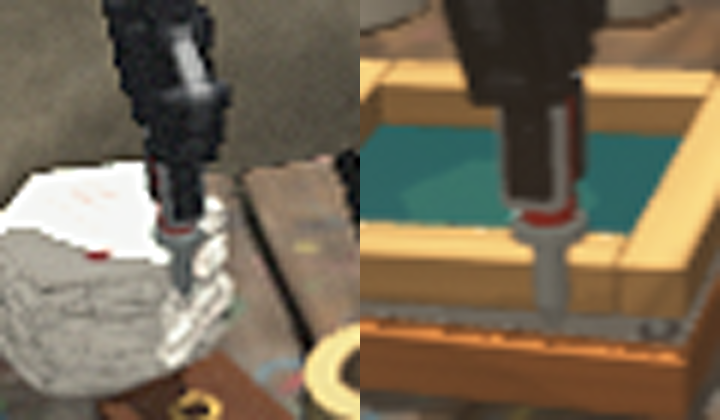

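The pin is held upright, with its tip at scene (205.3,113) and side (237,234.2). That is within about 1.5 px of where I expected it.

Run:
```python
from h import *
s=observe();A,B=get_calibration("scene"),get_calibration("side")
print(s['tool_pos'],"tip",tri(A,(205.2,113.2),B,(236.6,234)),"collar",tri(A,(175+178/6-.4,65+238/6-.4),B,(205+188/6-.4,181+232/6-.4)))
print("hole",tri(A,(214.5,187.6),B,(130+462.5/3-.5,110+316.5/3-.5)))
```

```text
[0.553  0.2994 0.1588] tip (array([0.5525, 0.3016, 0.1143]), np.float64(0.0011563012913580696)) collar (array([0.5522, 0.3001, 0.1459]), np.float64(7.433654622455897e-05))
hole (array([0.4464, 0.0793, 0.0504]), np.float64(0.0034064620350256016))
```

>>> step_arm([
  [[0,0,0,-0.03,0,0.005,1],[0,0,0,-0.06,0,0.01,1],[0,0,0,-0.09,0,0.02,1],[0,0,0,-0.12,0,0.03,1],[0,0,0,-0.15,0,0.04,1],[0,0,0,-0.18,0,0.045,1],[0,0,0,-0.21,0,0.05,1],[0,0,0,-0.23,0.01,0.055,1],[0,0,0,-0.2375,0.02,0.055,1],[0,0,0,-0.2375,0.025,0.055,1],[0,0,0,-0.2375,0.025,0.055,1],[0,0,0,-0.2375,0.025,0.055,1]],
])

```text
t: 9.95
tool_pos: [0.4478, 0.0804, 0.1335]
tool_rot: [[0.216, -0.001, -0.976], [0.976, 0.0, 0.216], [0.0, -1.0, 0.001]]
wrist_force: [-0.1, -0.4, -0.9]
gripper_width: 0.188
```

Run:
```python
from h import *
s=observe();P=s['tool_pos'];print(P,s['wrist_force'])
A,B,C=[get_calibration(n) for n in("scene","side","wrist")]
i,j,k=snapshot("scene"),snapshot("side"),snapshot("wrist")
for n,c in zip("ABC",(A,B,C)): print(n,"tip",proj(c,P-[0,0,.0485])[0],"hole",proj(c,[.4475,.0803,.051])[0])
x0=[190,255,150];y0=[150,180,170]
t=[cv2.resize(im[y:y+60,x:x+50],(400,480),interpolation=cv2.INTER_CUBIC)for im,x,y in((i,190,145),(j,258,180))]
cv2.imwrite("pics/g2.png",np.hstack(t)); cv2.imwrite("pics/w2.png",k)
```

```text
[0.4478 0.0804 0.1335] [-0.1451 -0.3524 -0.92  ]
A tip [213.1184 177.4863] hole [214.0652 187.3396]
B tip [282.5302 202.2239] hole [282.584  214.7653]
C tip [257.6725 218.0641] hole [257.1842 200.082 ]
```

View pics/g2.png

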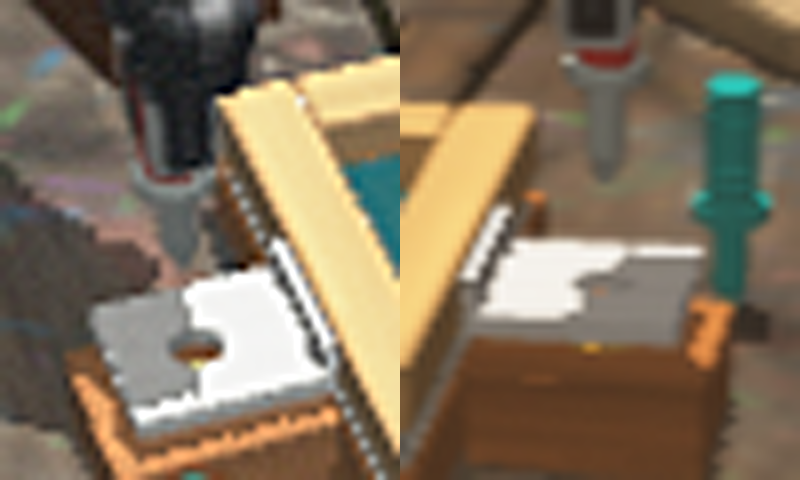

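Run:
```python
from h import *
s=observe();A,B,C=[get_calibration(n) for n in("scene","side","wrist")]
i=cv2.imread
print(s['tool_pos'],"tip",tri(A,(211.8,177.3),B,(283.1,202.0)),"hole",plane(A,(214.3,188.0),.05),plane(B,(282.9,215.3),.05))
print("collar",tri(A,(190+172/8-.44,145+190/8-.44),B,(258+206/8-.44,180+75/8-.44)))
k=cv2.imread("pics/w2.png")[140:290,190:330]; cv2.imwrite("pics/w2c.png",cv2.resize(k,None,fx=4,fy=4,interpolation=cv2.INTER_CUBIC))
```

```text
[0.448  0.0803 0.1339] tip (array([0.4458, 0.082 , 0.086 ]), np.float64(0.001535424415323517)) hole [0.4472 0.0788 0.05  ] [0.4468 0.0813 0.05  ]
collar (array([0.445 , 0.0786, 0.1189]), np.float64(0.0020351584926981492))
```

View pics/w2c.png

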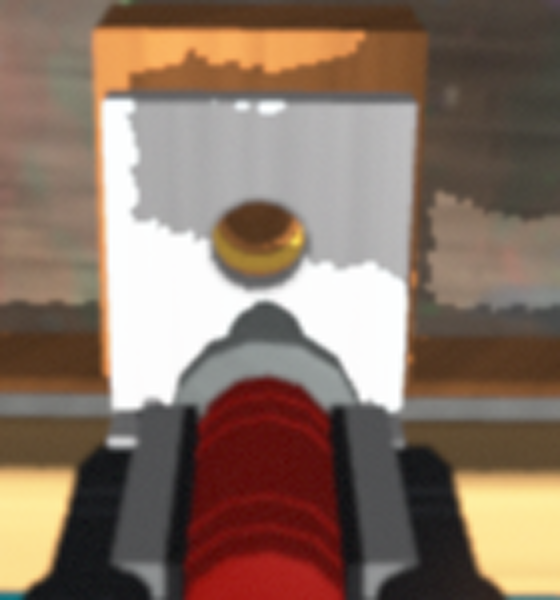

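The wrist view shows the plate hole at (260,243) in the crop and the pin centred at column 265, with its nose at about row 310. Relative to the pin, the hole is about 0.7 mm in −y and 0.7 mm in +x. I'll correct that and descend in stages.

>>> step_arm([
  [[0,0,0,-0.0007,0,-0.0006,1],[0,0,0,-0.0007,0.01,-0.0006,1],[0,0,0,-0.0007,0.018,-0.0006,1],[0,0,0,-0.0007,0.024,-0.0006,1],[0,0,0,-0.0007,0.03,-0.0006,1],[0,0,0,-0.0007,0.034,-0.0006,1],[0,0,0,-0.0007,0.038,-0.0006,1],[0,0,0,-0.0007,0.042,-0.0006,1],[0,0,0,-0.0007,0.046,-0.0006,1],[0,0,0,-0.0007,0.046,-0.0006,1]],
])

```text
t: 11.1
tool_pos: [0.4482, 0.0794, 0.0875]
tool_rot: [[0.216, -0.0, -0.976], [0.976, 0.0, 0.216], [0.0, -1.0, 0.0]]
wrist_force: [0.7, 0.6, 0.5]
gripper_width: 0.184
```

>>> step_arm([
  [[0,0,0,0,0.003,0,1],[0,0,0,0,0.006,0,1],[0,0,0,0,0.009,0,1],[0,0,0,0,0.012,0,1],[0,0,0,0,0.015,0,1],[0,0,0,0,0.015,0,1]],
])

```text
t: 11.7
tool_pos: [0.448, 0.0794, 0.0721]
tool_rot: [[0.216, -0.001, -0.976], [0.976, 0.0, 0.216], [-0.0, -1.0, 0.001]]
wrist_force: [0.1, -0.1, -0.8]
gripper_width: 0.188
```

>>> step_arm([
  [[0,0,0,0,0.003,0,1],[0,0,0,0,0.006,0,1],[0,0,0,0,0.009,0,1],[0,0,0,0,0.011,0,1],[0,0,0,0,0.013,0,1],[0,0,0,0,0.015,0,1],[0,0,0,0,0.0165,0,1],[0,0,0,0,0.0165,0,1],[0,0,0,0,0.0165,0,1]],
], force=100)

```text
t: 12.6
tool_pos: [0.4478, 0.0794, 0.0556]
tool_rot: [[0.216, -0.001, -0.976], [0.976, 0.0, 0.216], [-0.0, -1.0, 0.001]]
wrist_force: [-1.6, -0.5, 3.7]
gripper_width: 0.183
```

>>> step_arm([
  [[0,0,0,0,0.001,0,1],[0,0,0,0,0.002,0,1],[0,0,0,0,0.003,0,1],[0,0,0,0,0.003,0,1],[0,0,0,0,0.003,0,1]],
])

```text
t: 13.1
tool_pos: [0.448, 0.0795, 0.0548]
tool_rot: [[0.216, 0.001, -0.976], [0.976, 0.0, 0.216], [0.001, -1.0, -0.001]]
wrist_force: [-8.2, -0.1, 37.2]
gripper_width: 0.183
```

>>> step_arm([
  [[0,0,0,0,0.001,0,1],[0,0,0,0,0.002,0,1],[0,0,0,0,0.003,0,1],[0,0,0,0,0.003,0,1],[0,0,0,0,0.003,0,1]],
])

```text
t: 13.6
tool_pos: [0.448, 0.0795, 0.0546]
tool_rot: [[0.216, 0.003, -0.976], [0.976, 0.001, 0.216], [0.001, -1.0, -0.003]]
wrist_force: [-11.0, -1.3, 46.9]
gripper_width: 0.182
```

>>> step_arm([
  [[0,0,0,0,0.0015,0,1],[0,0,0,0,0.0015,0,1],[0,0,0,0,0.0015,0,1],[0,0,0,0,0.0015,0,1],[0,0,0,0,0.0015,0,1]],
])

```text
t: 14.1
tool_pos: [0.4479, 0.0795, 0.0549]
tool_rot: [[0.216, 0.004, -0.976], [0.976, 0.001, 0.216], [0.002, -1.0, -0.004]]
wrist_force: [-7.7, -1.3, 31.6]
gripper_width: 0.179
```

Run:
```python
from h import *
i,j,k=snapshot("scene"),snapshot("side"),snapshot("wrist")
s=observe();print(s['t'],s['tool_pos'],s['wrist_force'],s['gripper_width'],s['dq'])
t=[cv2.resize(im,(400,400),interpolation=cv2.INTER_CUBIC) for im in(j[160:240,240:320],k[150:280,190:320])]
cv2.imwrite("pics/f.png",np.hstack(t))
```

```text
14.25 [0.448  0.0795 0.0549] [-7.0319 -1.1079 32.3374] 0.18210426330753898 [ 0.0007 -0.0015  0.0001 -0.0003 -0.0001 -0.0005 -0.0017]
```

View pics/f.png

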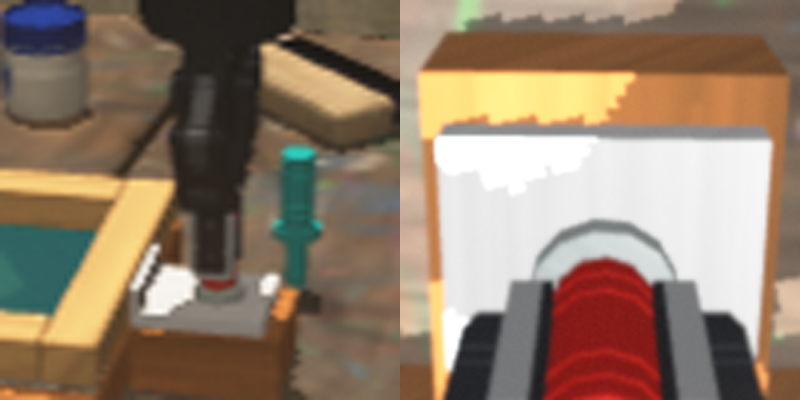

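The collar sits on the plate, and the plate lies on the tongue. The arm is at rest, pressing at about 32 N. I'll hand in.

```bash
python3 -c "
from workcell import *
print(sign_off())"
```

```text
the job is handed in; nothing more can be done
None
```

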